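# Post the passed weld coupon through the drop box flap

### The arm

A 6-joint arm with a two-finger parallel gripper is mounted at the origin on the work surface. World frame = base frame: x ahead of the robot, y to its left, z up, the work surface at z = 0. Lengths are in m, angles in rad, forces in N, time in s.
With the tool pointing down it reaches from about 0.3 to 0.875 m from the base axis. Payload 4.2 kg.
Tool frame: the origin (TCP) lies midway between the tips of the shut fingers; the grasp point (between the pads) lies 19 mm behind it (env.pinch_z is the distance from the TCP to the grasp point, in m); z points along the fingers, y is the direction in which the jaws open and shut (so a half turn about z gives the same grasp; the last joint's range is limited). The gripper opens to 85 mm and grips with 20 to 120 N. Pads are 22 mm wide; open, the fingers measure 114 mm over their backs; the gripper's body (76 mm by 85 mm) begins 54 mm behind the grasp point. The pads swing forward as they close: fully open they stand 13 mm farther back than shut.
Start: joints at [1.272, 0.32, 1.565, -0, 1.257, -0.02], TCP at [0.158, 0.553, 0.231] pointing down, gripper open.
Joint ranges: [-3.11, 3.11], [-0.84, 2.01], [0.21, 2.61], [-1.34, 4.49], [0.05, 2.63], [-2.56, 2.56]. Speed limits (rad/s): [2.57, 2.57, 3.14, 3.14, 3.14, 3.14].

### API

Orientations are given as a unit quaternion [w, x, y, z].
In Python, from plant import readout, vision, env gives the robot as it stands. The module is installed in compiled form; this text tells all that it offers.
- The arm moves only by the shell command python3 -m crank 'ROWS' [FORCE]. ROWS is JSON, a list of rows, each an object of numbers: "wx", "wy", "wz": the turn, a rotation vector about the tool's x, y, z in rad; "dx", "dy", "dz": the shift along the tool's x, y, z in cm; "claw": the closure, from 0 (fully open) to 1 (shut). In form: [{"wx": .., "wy": .., "wz": .., "dx": .., "dy": .., "dz": .., "claw": ..}, ...]. A call has 1 to 10 rows; each row is the pose to reach, as a shift and turn from the pose measured when the call began, along the tool's axes at that moment; what a row does not reach only later rows make up. A row lasts 1/12 s, in which the tool goes at most 41.7 mm and 7.16 degrees, less where a joint would pass 70% of its speed; a pose out of reach is approached as far as the arm can. A call with a gripper value outside its range is refused whole. The fingers move at their own pace and stop on an object; FORCE is the grip in N (left out, the last holds). Time passes only in rows, so rows that repeat a pose let the fingers close. It gives the time, the measured TCP pose, the force and the opening at its end, in the units of the state.
- readout.state(): the state, without advancing time (a new reading comes with each control period).
- vision.read_camera(name): name is "scene" or "top" or "wrist"; returns (picture, depth): 400x640x3 uint8, red, green, blue; 400x640 float32, m along the optical axis (not along the pixel's ray), 0 where there is no reading.
- vision.camera_params(name): a dict with "fx", "fy", "cx", "cy" (pixels), "distortion" ([k1, k2, p1, p2, k3] as OpenCV has them; the pictures are not rectified), "world_to_cam" (4x4, takes a point from world to camera coordinates). Camera axes: x right, y up, looking along -z (the intrinsics and any distortion apply to the point x, -y, -z); pixel columns grow to the right and rows downward; lengths in m; the calibration is good to about 2 mm. A picture is of the moment at which its call begins: read the wrist's pose just before it. camera_params takes no time and is no camera call; for the wrist camera it gives the pose at the moment of the call.
- env.sign_off(): hands the job in, once; it reports no verdict.
The state is a dict: "clock": time; "joints": joint angles; "dq": joint speeds; "joint_torque": joint torques, N m; "tcp_pos": TCP position; "ee_rot": TCP orientation; "force": force on the tool from outside, world axes, zero at the start; "torque": the same for the moment, N m; "width": opening from 0.0 (shut) to 1.0 (fully open).
Only numpy, scipy, OpenCV 4.12 (cv2) and the standard library are available. Lean on these libraries where they do the work, as an engineer would, in place of code of your own. Each camera call takes 0.05 s, during which the arm holds its last target. There are 200 camera calls.

### The job

The green-painted weld coupon has passed inspection: with the fingertips, push it along the deck of the drop box so that it swings the yellow flap open and slides through into the bin behind, then draw the fingers back out so that the flap swings fully shut. Only push the coupon, never pick it up or lift it, and leave the red coupon, the spray can, the hammer and the rod pot where they are.

Things in the scene. Friction and masses are not known exactly. Their poses are not given: they have to be found in the camera images.
- box: fixed green steel drop box on the bench, 370 long (x), 270 wide (y). Origin at bench height, midway across, straight below the shut flap; +x points the way the coupon must go in, z up. Its flat deck, top at z = 100 mm, runs from x = -190 to +12 mm, with 8 mm high, 4 mm thick lips along its sides at y = +-133 mm. From x = -10 mm on, 4 mm thick cheeks there rise to z = 168 mm
- deck_edge (a point): middle of the deck's inner edge, 12 mm behind the shut flap (box x = +12, z = 100 mm). Beyond it lies the open-topped bin, floor at z = 4, back wall at x = 176 mm. A coupon pushed in tips over this edge by itself and falls into the bin once its middle is 8 to 20 mm past the edge, its rear end still 13 to 25 mm short of the flap's plane, so fingers need not go in under the rod
- rod (a point): middle of the fixed hinge rod with the flap's sleeve (12 mm thick in all) that crosses the box straight above the shut flap, 60 mm above the deck; it blocks upright fingers from going farther in
- flap (a joint): swing of the yellow flap: 0 = shut, hanging straight down; grows to at most 1.5 rad as its lower edge swings inward (box +x) and up. It swings freely, weighs 130 g, falls shut by its own weight and cannot swing outward
- flap_edge (a point): middle of the flap's lower edge. The flap is a yellow plate 250 wide, 3 thick, with a black band along this edge, hanging from the rod; shut, the edge is 4 mm above the deck
- coupon_green: loose flat steel weld coupon, 90 long (x) x 50 wide (y) x 16 high, about 0.55 kg, with green-painted bands and a weld bead across its middle; origin at the middle of its underside. Lies on the deck before the flap, on its left or right side, length within 0.2 rad of the box's x axis. The flap spans both sides: it can go straight ahead from where it lies
- coupon_red: the same coupon with red-painted bands, beside the green one on the deck, middles about 120 mm apart; to be left alone
- spray: loose orange spray can, 58 diameter x 150 high, on the bench at the right of the box; origin at the middle of its underside
- hammer: loose chipping hammer with red handle lying on the bench at the left of the box, 190 long, 24 high; origin on the bench below the handle, x towards the head
- rod_pot: loose dark steel pot of copper-coloured welding rods on a 90 x 90 plate, 210 high over the rods, at the right of the box, behind the can; origin at the middle of its underside
There are look-alikes about, which are no part of the job. What is shaped like the coupon_green but orange is not meant.

How it is judged:
On the way, in this order (a step that is already met when the one before it is completed fails the run):
1. the flap is swung open by the green coupon sliding in under it (value of joint flap above 0.4 rad and x of coupon_green in the frame of box above -0.045 m and z of coupon_green in the frame of box above 0.092 m), for 0.05 s.
2. the green coupon is through and down in the bin (x of coupon_green in the frame of box between 0.005 and 0.18 m and y of coupon_green in the frame of box between -0.131 and 0.131 m and z of coupon_green in the frame of box below 0.09 m), for 0.2 s.
At the end, for the whole second after the job is handed in: the green coupon lies at rest in the bin behind the flap, below the deck; the flap hangs shut within 0.06 rad; the red coupon is within 15 mm, and can, hammer and rod pot within 20 mm of where they started (all of step 2 and linear speed of coupon_green below 0.03 m/s and value of joint flap below 0.06 rad and velocity of joint flap below 0.1 rad/s and distance of each of spray, hammer, rod_pot from where it was at the start of the episode below 0.02 m and distance of coupon_red from where it was at the start of the episode below 0.015 m); the robot touches nothing.
It fails at once if the green coupon is lifted more than 15 mm off the deck (z of coupon_green in the frame of box above 0.115 m).
It fails at once if the green coupon is tipped up or off the deck before it is under the flap (x of coupon_green in the frame of box below 0 m and angle between coupon_green's own z axis and vertical above 0.25 rad).
It fails at once if the red coupon is moved more than 15 mm (distance of coupon_red from where it was at the start of the episode above 0.015 m).
It fails at once if the spray can, hammer or rod pot is moved more than 20 mm (distance of any of spray, hammer, rod_pot from where it was at the start of the episode above 0.02 m).
It also fails if it takes over 38 s, if anything falls off the work surface, if the arm or the gripper's body presses on something with over 40 N, if the wrist force passes 120 N, or if a joint passes its speed limit or range.

## Working session

There is one attempt and no reset: what is moved stays moved. The work goes in short steps, Python scripts to look and compute and a shell command to move; the robot and the scene stay as the last step left them, time stands still between calls to the robot, and variables do not carry over. Pictures are saved under pics/ and viewed, about 8 in all and at most 12, crops included, and the job is handed in when it is done.

```bash
mkdir -p pics
cat > h.py <<'E'
import numpy as np,cv2
from plant import readout,vision,env
def cam(n):
    p=vision.camera_params(n); im,d=vision.read_camera(n); return im,d,p
def pts(d,p,u,v):
    K=np.array([[p['fx'],0,p['cx']],[0,p['fy'],p['cy']],[0,0,1.]])
    uv=np.stack([np.ravel(u),np.ravel(v)],1).astype(float)
    n=cv2.undistortPoints(uv[:,None],K,np.array(p['distortion'],float))[:,0]
    z=d[np.ravel(v).astype(int),np.ravel(u).astype(int)]
    c=np.stack([n[:,0]*z,-n[:,1]*z,-z,np.ones_like(z)],1)
    w=(np.linalg.inv(np.array(p['world_to_cam']))@c.T).T[:,:3]
    w[z==0]=np.nan
    return w
E
python3 - <<'E'
from h import *
s=readout.state();print({k:np.round(v,3) for k,v in s.items()})
for n in('scene','top'):
    im,d,p=cam(n);cv2.imwrite(f'pics/{n}0.png',im[:,:,::-1]);np.savez(f'{n}0.npz',im=im,d=d,**{k:np.array(v) for k,v in p.items()})
E
```

```text
{'clock': np.float64(0.0), 'joints': array([ 1.272,  0.32 ,  1.566,  0.   ,  1.257, -0.02 ]), 'dq': array([ 0.   , -0.   , -0.002,  0.   , -0.001,  0.   ]), 'joint_torque': array([ 0.0000e+00, -4.1553e+01, -2.3416e+01, -0.0000e+00,  8.0000e-03,
        0.0000e+00]), 'tcp_pos': array([0.158, 0.552, 0.23 ]), 'ee_rot': array([-0.   ,  0.139,  0.99 , -0.001]), 'force': array([ 0.598, -0.193, -0.814]), 'torque': array([-0.056,  0.045,  0.056]), 'width': np.float64(1.001)}
```

View pics/scene0.png

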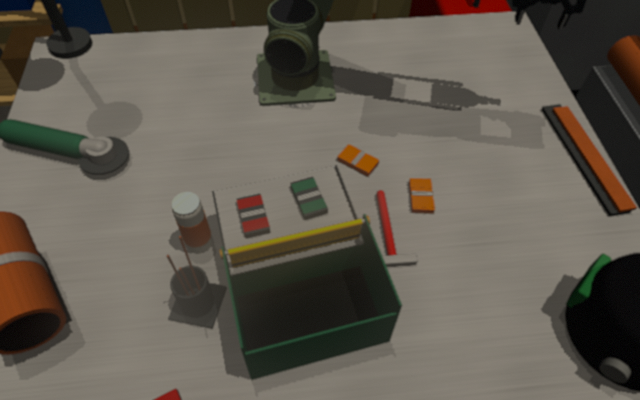

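View pics/top0.png

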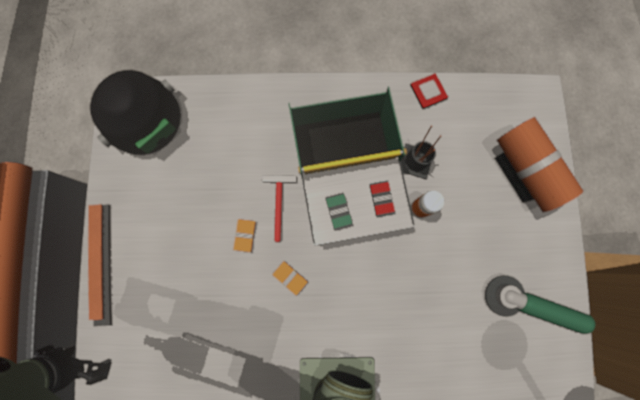

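Top view: green coupon at (339,211) on the deck, left side. Red coupon is at (382,199). The orange look-alikes at (244,236) and (290,278) lie on the bench and are not meant. The flap is the yellow bar from (303,167) to (400,154).

Run:
```python
from h import *
f=np.load('top0.npz');im,d=f['im'],f['d'];p={k:f[k] for k in('fx','fy','cx','cy','distortion','world_to_cam')}
hsv=cv2.cvtColor(im,cv2.COLOR_RGB2HSV)
V,U=np.mgrid[0:400,0:640]
W=pts(d,p,U,V).reshape(400,640,3)
def sel(m):
    v,u=np.nonzero(m);w=W[v,u];return w[~np.isnan(w[:,0])]
roi=np.zeros((400,640),bool);roi[140:245,295:412]=1
y=sel((hsv[...,0]>20)&(hsv[...,0]<33)&(hsv[...,1]>130)&(hsv[...,2]>80)&roi)
xy=y[:,:2].astype(np.float32);print('flap n',len(y),np.median(y,0),y.min(0),y.max(0))
vx,vy,x0,y0=cv2.fitLine(xy,cv2.DIST_HUBER,0,.01,.01).ravel();print('dir',vx,vy,'yaw of box x', np.degrees(np.arctan2(vy,vx)))
for n,(a,b,c,e) in dict(g=(190,232,322,356),r=(178,220,366,398)).items():
    h=np.zeros((400,640),bool);h[a:b,c:e]=1
    # coupon by height
    w=sel(h&(W[...,2]>.108)&(W[...,2]<.13)); print(n,len(w),w.mean(0),cv2.minAreaRect(w[:,:2].astype(np.float32)))
    col=(hsv[...,0]>45)&(hsv[...,0]<95)&(hsv[...,1]>60) if n=='g' else ((hsv[...,0]<8)|(hsv[...,0]>172))&(hsv[...,1]>100)
    w=sel(h&col);print(n,len(w),w.mean(0),cv2.minAreaRect(w[:,:2].astype(np.float32)))
    ev=np.linalg.eigh(np.cov(w[:,:2].T))[1][:,1];print('axis',np.degrees(np.arctan2(ev[1],ev[0])))
dk=sel(roi&(W[...,2]>.09)&(W[...,2]<.107));print('deck',np.median(dk[:,2]),cv2.minAreaRect(dk[:,:2].astype(np.float32)))
for q in [(314,242),(413,228),(303,167),(400,154),(428,200),(279,205),(278,180)]: print(q,W[q[1],q[0]])
crop=im[140:250,290:450,::-1];cv2.imwrite('pics/crop.png',cv2.resize(crop,None,fx=5,fy=5,interpolation=cv2.INTER_CUBIC))
```

```text
flap n 563 [ 0.62239301 -0.04576157  0.16458797] [ 5.93342994e-01 -1.69428280e-01  5.09000378e-04] [0.68840162 0.08800412 0.17052421]
dir 0.18772584 -0.9822215 yaw of box x -79.1799
g 678 [ 0.49491313 -0.00639061  0.1169986 ] ((0.49562299251556396, -0.006524503231048584), (0.09037371724843979, 0.05076058208942413), 14.68649959564209)
g 302 [ 0.49561077 -0.0064445   0.11718775] ((0.4959588944911957, -0.006304539740085602), (0.07860136032104492, 0.04576617479324341), 14.527730941772461)
axis -165.04704712657622
r 669 [ 0.52695768 -0.1211365   0.11688272] ((0.5281237959861755, -0.12153173238039017), (0.09040573984384537, 0.051370445638895035), 9.445928573608398)
r 369 [ 0.52753559 -0.12059199  0.11695647] ((0.5281068086624146, -0.12092330306768417), (0.08153150230646133, 0.049473412334918976), 10.333504676818848)
axis -169.91446393329707
deck 0.10064172152311812 ((0.5732986927032471, -0.06788109242916107), (0.2900547385215759, 0.3097943663597107), 7.995068550109863)
(314, 242) [0.41640948 0.05820851 0.10097888]
(413, 228) [ 0.45737205 -0.22693506  0.00093264]
(303, 167) [0.60099669 0.08313722 0.16607374]
(400, 154) [ 0.63466038 -0.16501476  0.15878732]
(428, 200) [ 0.51576784 -0.23260057  0.15051873]
(279, 205) [0.52625756 0.1589489  0.02161311]
(278, 180) [0.60020209 0.16297363 0.01739172]
```

View pics/crop.png

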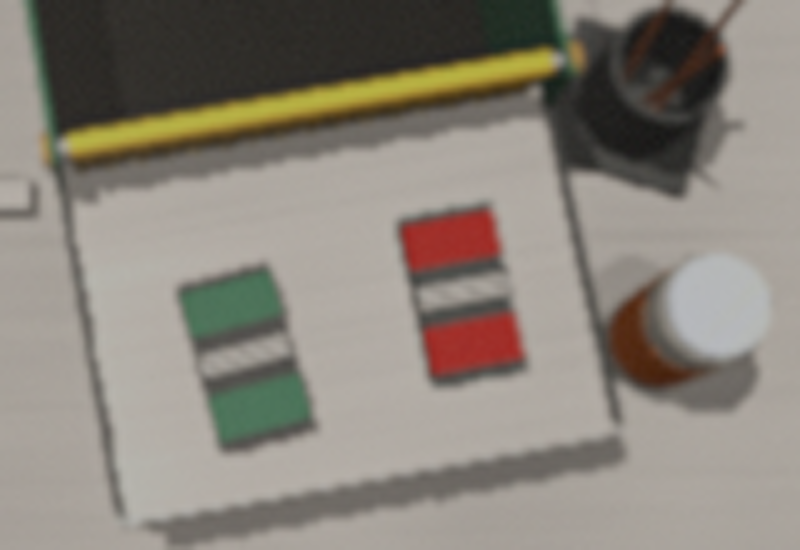

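```bash
cat > m.py <<'E'
from h import *
from scipy.spatial.transform import Rotation as R
def measure(im,d,p,show=True):
    hsv=cv2.cvtColor(im,cv2.COLOR_RGB2HSV);V,U=np.mgrid[0:400,0:640]
    W=pts(d,p,U,V).reshape(400,640,3);H,S=hsv[...,0],hsv[...,1]
    near=(abs(W[...,0]-.56)<.16)&(abs(W[...,1]+.04)<.17)
    w=W[near&(H>20)&(H<33)&(S>130)&(W[...,2]>.155)&(W[...,2]<.175)]
    (c,(a,b),t)=cv2.minAreaRect(w[:,:2].astype(np.float32));vx,vy,_,_=cv2.fitLine(w[:,:2].astype(np.float32),cv2.DIST_HUBER,0,.001,.01).ravel()
    yaw=np.arctan2(vy,vx)+np.pi/2;yaw=(yaw+np.pi/2)%np.pi-np.pi/2
    c=np.array(c);print('rod',c,'len',a,b,'yaw',np.degrees(yaw),'top z',np.percentile(w[:,2],98))
    for n,col in dict(g=(H>45)&(H<95)&(S>60),r=((H<8)|(H>172))&(S>100)).items():
        w=W[near&col&(W[...,2]>.11)&(W[...,2]<.122)]
        if len(w)<30: print(n,'none');continue
        q,l,_=cv2.minAreaRect(w[:,:2].astype(np.float32));e=np.linalg.eigh(np.cov(w[:,:2].T))[1][:,1];e*=np.sign(e[0])
        dd=np.array(q)-c;cy,sy=np.cos(yaw),np.sin(yaw)
        print(n,'world',np.round(q,4),'box',np.round([cy*dd[0]+sy*dd[1],-sy*dd[0]+cy*dd[1]],4),l,'yaw',np.round(np.degrees(np.arctan2(e[1],e[0])),1))
def go(target,yaw):
    "cm/rad in tool axes to reach TCP target with tool -x along yaw (world), pointing down"
    s=readout.state();r=R.from_quat(np.roll(s['ee_rot'],-1))
    X=np.array([-np.cos(yaw),-np.sin(yaw),0]);Z=np.array([0,0,-1.]);T=R.from_matrix(np.stack([X,np.cross(Z,X),Z],1))
    print('clock',s['clock'],'d cm',np.round(r.inv().apply(np.array(target)-s['tcp_pos'])*100,2),'w',np.round((r.inv()*T).as_rotvec(),3))
E
python3 - <<'E'
from m import *
for n in('top','scene'):
    f=np.load(n+'0.npz');measure(f['im'],f['d'],{k:f[k] for k in('fx','fy','cx','cy','distortion','world_to_cam')})
y=np.radians(14.8);g=np.array([.4955,-.0065]);q=g-.085*np.array([np.cos(y),np.sin(y)]);print(q)
go([*q,.23],y)
E
```

```text
rod [ 0.61853236 -0.04185267] len 0.012478537857532501 0.24826352298259735 yaw 9.70268 top z 0.16921162246215063
g world [ 0.5811 -0.0486] box [-0.038  -0.0003] (0.23350057005882263, 0.2647107243537903) yaw -33.1
r world [ 0.5281 -0.1209] box [-0.1025 -0.0627] (0.08153150230646133, 0.049473412334918976) yaw 10.1
rod [ 0.61958742 -0.03750812] len 0.011858690530061722 0.2599952518939972 yaw 9.67391 top z 0.16782806498971017
g world [ 0.5784 -0.0158] box [-0.037   0.0283] (0.2724283039569855, 0.2519400417804718) yaw 21.4
r world [ 0.5289 -0.1248] box [-0.1041 -0.0708] (0.0830998569726944, 0.050546955317258835) yaw 9.6
[ 0.41332001 -0.02821289]
clock 0.1 d cm [-40.51 -48.79   0.13] w [-0.002 -0.    -0.537]
```

Crop confirms the green-banded coupon at crop (247,358), with its weld bead across the middle. The red one is to its right, about 70 mm clear.

```bash
python3 -m crank '[{"dx":-4,"dy":-5,"wz":-0.1},{"dx":-7,"dy":-8,"wz":-0.2},{"dx":-9,"dy":-11,"wz":-0.3},{"dx":-12,"dy":-14,"wz":-0.4},{"dx":-14.5,"dy":-17.5,"wz":-0.5},{"dx":-17,"dy":-21,"wz":-0.537},{"dx":-20,"dy":-24,"wz":-0.537,"claw":0.76},{"dx":-22,"dy":-27,"wz":-0.537,"claw":0.76},{"dx":-25,"dy":-30,"wz":-0.537,"claw":0.76},{"dx":-27,"dy":-33,"wz":-0.537,"claw":0.76}]' 20
sed -i "s/g=(H>45)&(H<95)&(S>60)/g=(W[...,0]<.57)\&(H>45)\&(H<95)\&(S>60)/" m.py
python3 - <<'E'
from m import *
y=np.radians(14.8);go([.4133,-.0282,.23],y)
E
```

```text
clock 0.1 d cm [-40.51 -48.79   0.13] w [-0.002 -0.    -0.537]schema error: expected keys wx, wy, wz, dx, dy, dz, claw
```

```bash
python3 -m crank '[{"wx":0,"wy":0,"wz":-0.1,"dx":-4,"dy":-5,"dz":0,"claw":0.5},{"wx":0,"wy":0,"wz":-0.2,"dx":-7,"dy":-8,"dz":0,"claw":0.76},{"wx":0,"wy":0,"wz":-0.3,"dx":-9,"dy":-11,"dz":0,"claw":0.76},{"wx":0,"wy":0,"wz":-0.4,"dx":-12,"dy":-14,"dz":0,"claw":0.76},{"wx":0,"wy":0,"wz":-0.5,"dx":-14.5,"dy":-17.5,"dz":0,"claw":0.76},{"wx":0,"wy":0,"wz":-0.537,"dx":-17,"dy":-21,"dz":0,"claw":0.76},{"wx":0,"wy":0,"wz":-0.537,"dx":-20,"dy":-24,"dz":0,"claw":0.76},{"wx":0,"wy":0,"wz":-0.537,"dx":-22,"dy":-27,"dz":0,"claw":0.76},{"wx":0,"wy":0,"wz":-0.537,"dx":-25,"dy":-30,"dz":0,"claw":0.76},{"wx":0,"wy":0,"wz":-0.537,"dx":-27,"dy":-33,"dz":0,"claw":0.76}]' 20
python3 - <<'E'
from m import *
y=np.radians(14.8);go([.4133,-.0282,.23],y)
E
```

```text
clock: 0.93
tcp_pos: [0.3236, 0.1689, 0.2311]
ee_rot: [0.0, -0.129, 0.992, -0.001]
force: [2.0, 0.8, -0.2]
width: 0.239
clock 0.9333 d cm [ -3.62 -21.35   0.14] w [-0.001 -0.     0.001]
```

```bash
python3 -m crank '[{"wx":0,"wy":0,"wz":0,"dx":-0.6,"dy":-3.5,"dz":0,"claw":0.76},{"wx":0,"wy":0,"wz":0,"dx":-1.2,"dy":-7,"dz":0,"claw":0.76},{"wx":0,"wy":0,"wz":0,"dx":-1.8,"dy":-10.5,"dz":0,"claw":0.76},{"wx":0,"wy":0,"wz":0,"dx":-2.4,"dy":-14,"dz":0,"claw":0.76},{"wx":0,"wy":0,"wz":0,"dx":-3,"dy":-17.5,"dz":0,"claw":0.76},{"wx":0,"wy":0,"wz":0,"dx":-3.6,"dy":-20,"dz":0,"claw":0.76},{"wx":0,"wy":0,"wz":0,"dx":-3.6,"dy":-21.35,"dz":0.1,"claw":0.76},{"wx":0,"wy":0,"wz":0,"dx":-3.6,"dy":-21.35,"dz":0.1,"claw":0.76},{"wx":0,"wy":0,"wz":0,"dx":-3.6,"dy":-21.35,"dz":0.1,"claw":0.76}]'
python3 - <<'E'
from m import *
im,d,p=cam('wrist');measure(im,d,p)
cv2.imwrite('pics/wrist1.png',im[:,:,::-1])
y=np.radians(14.8);go([.4133,-.0282,.104],y)
E
```

```text
clock: 1.68
tcp_pos: [0.4127, -0.0285, 0.2299]
ee_rot: [-0.001, -0.128, 0.992, -0.0]
force: [0.1, -0.0, 0.3]
width: 0.239Traceback (most recent call last):
  File "<stdin>", line 2, in <module>
  File "m.py", line 8, in measure
    (c,(a,b),t)=cv2.minAreaRect(w[:,:2].astype(np.float32));vx,vy,_,_=cv2.fitLine(w[:,:2].astype(np.float32),cv2.DIST_HUBER,0,.001,.01).ravel()
                                                                      ~~~~~~~~~~~^^^^^^^^^^^^^^^^^^^^^^^^^^^^^^^^^^^^^^^^^^^^^^^^^^^^^^
cv2.error: OpenCV(4.12.0) /io/opencv/modules/imgproc/src/linefit.cpp:50: error: (-215:Assertion failed) count > 0 in function 'fitLine2D_wods'
```

Run:
```python
from m import *
im,d,p=cam('wrist')
cv2.imwrite('pics/wrist2.png',im[:,:,::-1]);np.savez('w2.npz',im=im,d=d)
y=np.radians(14.8);go([.4133,-.0282,.104],y)
im,d,p=cam('top');measure(im,d,p)
im,d,p=cam('scene');measure(im,d,p)
```

```text
clock 1.7833 d cm [-0.07 -0.08 12.61] w [-0.001 -0.001  0.001]
rod [ 0.61866653 -0.04171621] len 0.01266675628721714 0.24714073538780212 yaw 9.602788 top z 0.16905884470850002
g world [0.5289 0.0014] box [-0.0813  0.0575] (0.012714399956166744, 0.04580378159880638) yaw -78.5
r world [ 0.54  -0.118] box [-0.0903 -0.0621] (0.05981830134987831, 0.04912252724170685) yaw -87.8
rod [ 0.6195963  -0.03715077] len 0.011546744965016842 0.26072579622268677 yaw 9.579504 top z 0.16753125492485443
g world [ 0.4963 -0.0105] box [-0.1171  0.0468] (0.0794675275683403, 0.04888373613357544) yaw 14.2
r world [ 0.5292 -0.1249] box [-0.1037 -0.0715] (0.0827542170882225, 0.05024009197950363) yaw 10.0
```

View pics/wrist2.png

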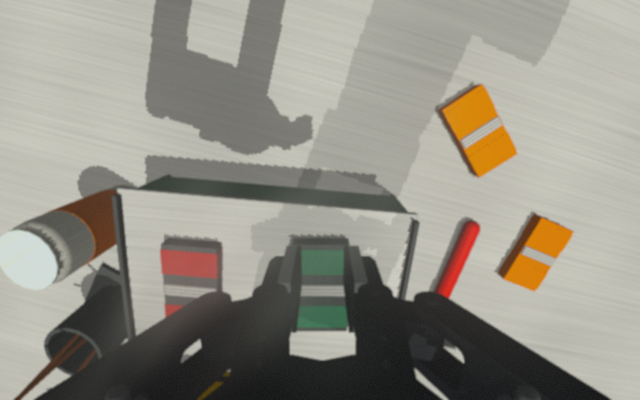

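Wrist view: the fingertips at about (280–365, 270) are centred behind the green coupon at (321,290), and the coupon's edges are vertical in the image, so they are aligned. Red (190,270) is well clear to the side. Descend now.

```bash
python3 -m crank '[{"wx":0,"wy":0,"wz":0,"dx":0,"dy":-0.1,"dz":3,"claw":0.76},{"wx":0,"wy":0,"wz":0,"dx":0,"dy":-0.1,"dz":6,"claw":0.76},{"wx":0,"wy":0,"wz":0,"dx":0,"dy":-0.1,"dz":9,"claw":0.76},{"wx":0,"wy":0,"wz":0,"dx":0,"dy":-0.1,"dz":11,"claw":0.76},{"wx":0,"wy":0,"wz":0,"dx":0,"dy":-0.1,"dz":12,"claw":0.76},{"wx":0,"wy":0,"wz":0,"dx":0,"dy":-0.1,"dz":12.5,"claw":0.76},{"wx":0,"wy":0,"wz":0,"dx":0,"dy":-0.1,"dz":12.5,"claw":0.76}]'
python3 -m crank '[{"wx":0,"wy":0,"wz":0,"dx":-1,"dy":0,"dz":0.1,"claw":0.76},{"wx":0,"wy":0,"wz":0,"dx":-2,"dy":0,"dz":0.1,"claw":0.76},{"wx":0,"wy":0,"wz":0,"dx":-2.5,"dy":0,"dz":0.1,"claw":0.76},{"wx":0,"wy":0,"wz":0,"dx":-3,"dy":0,"dz":0.1,"claw":0.76},{"wx":0,"wy":0,"wz":0,"dx":-3.5,"dy":0,"dz":0.1,"claw":0.76},{"wx":0,"wy":0,"wz":0,"dx":-4,"dy":0,"dz":0.1,"claw":0.76},{"wx":0,"wy":0,"wz":0,"dx":-4.5,"dy":0,"dz":0.1,"claw":0.76},{"wx":0,"wy":0,"wz":0,"dx":-5,"dy":0,"dz":0.1,"claw":0.76}]'
python3 - <<'E'
from m import *
im,d,p=cam('scene');measure(im,d,p);cv2.imwrite('pics/s3.png',cv2.resize(im[130:330,170:450,::-1],None,fx=2.8,fy=2.8))
print(readout.state()['tcp_pos'])
E
```

```text
clock: 2.47
tcp_pos: [0.4122, -0.0276, 0.1047]
ee_rot: [-0.001, -0.13, 0.991, -0.0]
force: [0.0, -0.8, 0.4]
width: 0.241
clock: 3.13
tcp_pos: [0.4581, -0.0149, 0.1037]
ee_rot: [-0.004, -0.131, 0.991, -0.0]
force: [-6.4, -1.1, 5.6]
width: 0.24
rod [ 0.62007326 -0.03719732] len 0.013099005445837975 0.26048386096954346 yaw 9.615751 top z 0.1675212496368542
g world [ 0.5138 -0.0053] box [-0.0995  0.0492] (0.08214014023542404, 0.04945975914597511) yaw 15.0
r world [ 0.5291 -0.1248] box [-0.1043 -0.0712] (0.08226031810045242, 0.050601158291101456) yaw 9.8
[ 0.46001663 -0.01464841  0.10376992]
```

View pics/s3.png

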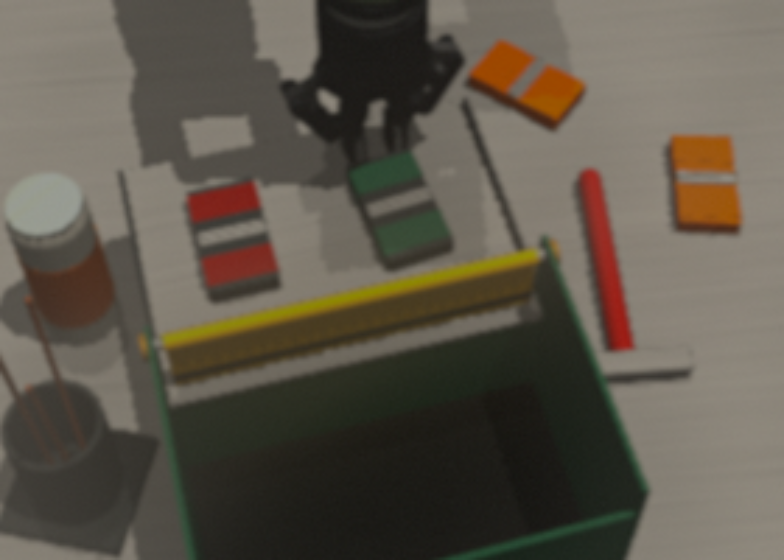

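Fingers sit squarely behind the green coupon (crop (400,205)), which has already slid straight by about 18 mm. Red is unmoved. Push on.

```bash
python3 -m crank '[{"wx":0,"wy":0,"wz":0,"dx":-0.8,"dy":0,"dz":-0.1,"claw":0.76},{"wx":0,"wy":0,"wz":0,"dx":-1.6,"dy":0,"dz":-0.1,"claw":0.76},{"wx":0,"wy":0,"wz":0,"dx":-2.4,"dy":0,"dz":-0.1,"claw":0.76},{"wx":0,"wy":0,"wz":0,"dx":-3.2,"dy":0,"dz":-0.1,"claw":0.76},{"wx":0,"wy":0,"wz":0,"dx":-4,"dy":0,"dz":-0.1,"claw":0.76},{"wx":0,"wy":0,"wz":0,"dx":-4.8,"dy":0,"dz":-0.1,"claw":0.76},{"wx":0,"wy":0,"wz":0,"dx":-5.6,"dy":0,"dz":-0.1,"claw":0.76},{"wx":0,"wy":0,"wz":0,"dx":-6.4,"dy":0,"dz":-0.1,"claw":0.76},{"wx":0,"wy":0,"wz":0,"dx":-7.2,"dy":0,"dz":-0.1,"claw":0.76},{"wx":0,"wy":0,"wz":0,"dx":-8,"dy":0,"dz":-0.1,"claw":0.76}]'
python3 - <<'E'
from m import *
im,d,p=cam('scene');measure(im,d,p);cv2.imwrite('pics/s4.png',cv2.resize(im[130:330,170:450,::-1],None,fx=2.8,fy=2.8))
t=readout.state()['tcp_pos'];y=np.radians(9.65);c=np.array([.6193,-.0395]);e=t[:2]-c;print(t,'tcp box x',e@[np.cos(y),np.sin(y)],'y',e@[-np.sin(y),np.cos(y)])
E
```

```text
clock: 4.02
tcp_pos: [0.5371, 0.0061, 0.1045]
ee_rot: [-0.004, -0.131, 0.991, -0.0]
force: [-7.3, -1.9, 5.4]
width: 0.242
rod [ 0.62204736 -0.04293793] len 0.01647297851741314 0.271336168050766 yaw 9.64075 top z 0.16718956629903317
g world [0.5635 0.0103] box [-0.0488  0.0623] (0.01725899614393711, 0.04491681233048439) yaw -82.7
r world [ 0.5288 -0.1249] box [-0.1056 -0.0652] (0.08396582305431366, 0.05046553537249565) yaw 9.6
[0.53948486 0.00656776 0.10460285] tcp box x -0.07096347268971923 y 0.058795246323079677
```

View pics/s4.png

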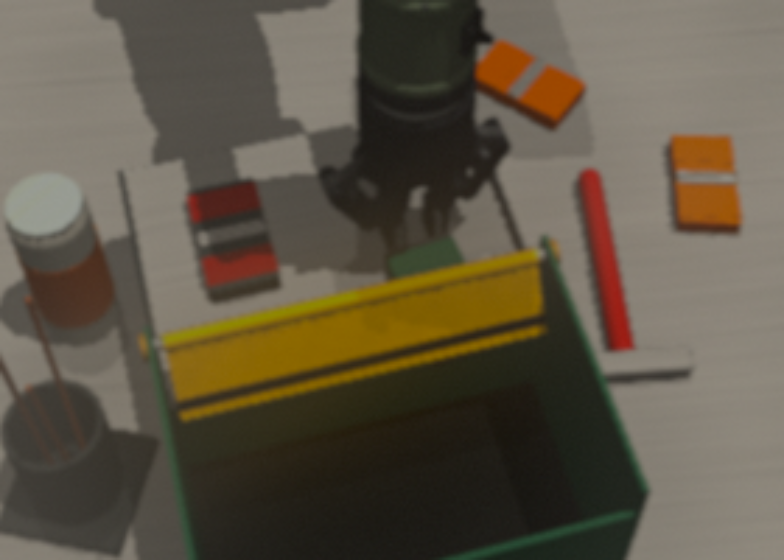

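The flap is swinging open over the coupon (crop (425,260)). About 45 mm of push remains before the fingers near the rod.

```bash
python3 -m crank '[{"wx":0,"wy":0,"wz":0,"dx":-0.7,"dy":0,"dz":0,"claw":0.76},{"wx":0,"wy":0,"wz":0,"dx":-1.4,"dy":0,"dz":0,"claw":0.76},{"wx":0,"wy":0,"wz":0,"dx":-2.1,"dy":0,"dz":0,"claw":0.76},{"wx":0,"wy":0,"wz":0,"dx":-2.7,"dy":0,"dz":0,"claw":0.76},{"wx":0,"wy":0,"wz":0,"dx":-3.2,"dy":0,"dz":0,"claw":0.76},{"wx":0,"wy":0,"wz":0,"dx":-3.7,"dy":0,"dz":0,"claw":0.76},{"wx":0,"wy":0,"wz":0,"dx":-4.1,"dy":0,"dz":0,"claw":0.76},{"wx":0,"wy":0,"wz":0,"dx":-4.4,"dy":0,"dz":0,"claw":0.76},{"wx":0,"wy":0,"wz":0,"dx":-4.4,"dy":0,"dz":0,"claw":0.76}]'
python3 - <<'E'
from m import *
im,d,p=cam('scene');cv2.imwrite('pics/s5.png',cv2.resize(im[130:330,170:450,::-1],None,fx=2.8,fy=2.8))
t=readout.state()['tcp_pos'];y=np.radians(9.65);c=np.array([.6193,-.0395]);e=t[:2]-c;print(t,'tcp box x',e@[np.cos(y),np.sin(y)],'y',e@[-np.sin(y),np.cos(y)])
E
```

```text
clock: 4.82
tcp_pos: [0.5833, 0.0182, 0.1049]
ee_rot: [-0.001, -0.131, 0.991, -0.0]
force: [-1.4, -0.7, 1.5]
width: 0.24
[0.58392212 0.01831399 0.10496358] tcp box x -0.02518597598386526 y 0.06292628787842768
```

View pics/s5.png

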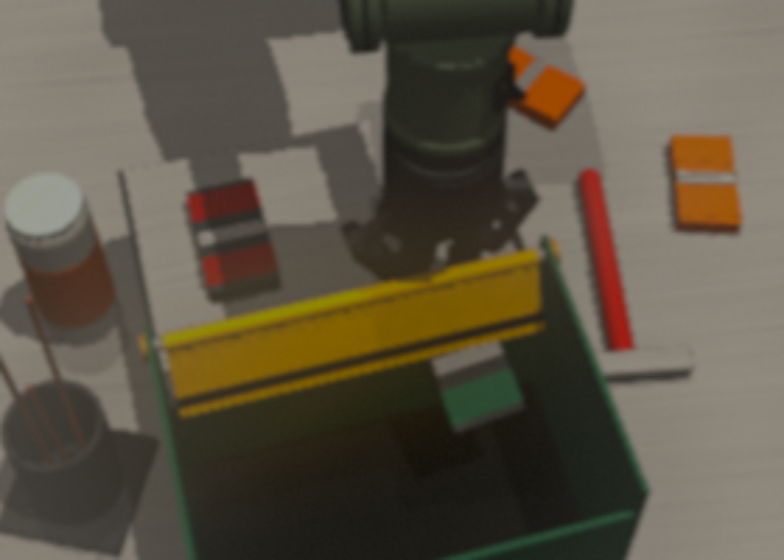

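The coupon's front is past the edge at crop (478,385), and the push force has dropped to 1.5 N. Wait a few rows and see whether it has tipped.

```bash
python3 -m crank '[{"wx":0,"wy":0,"wz":0,"dx":0,"dy":0,"dz":0,"claw":0.76},{"wx":0,"wy":0,"wz":0,"dx":0,"dy":0,"dz":0,"claw":0.76},{"wx":0,"wy":0,"wz":0,"dx":0,"dy":0,"dz":0,"claw":0.76},{"wx":0,"wy":0,"wz":0,"dx":0,"dy":0,"dz":0,"claw":0.76}]'
python3 - <<'E'
from m import *
im,d,p=cam('scene');cv2.imwrite('pics/s6.png',cv2.resize(im[130:330,170:450,::-1],None,fx=2.8,fy=2.8))
V,U=np.mgrid[240:330,240:400];W=pts(d,p,U,V);h=cv2.cvtColor(im,cv2.COLOR_RGB2HSV)[V.ravel(),U.ravel()]
m=(h[:,0]>45)&(h[:,0]<95)&(h[:,1]>60)&(h[:,2]>70);w=W[m];print(m.sum(),np.nanmedian(w,0),np.nanmin(w,0),np.nanmax(w,0))
E
```

```text
clock: 5.2
tcp_pos: [0.5844, 0.0184, 0.1049]
ee_rot: [0.001, -0.131, 0.991, -0.0]
force: [-0.6, 0.2, 0.2]
width: 0.238
170 [0.77677047 0.09433136 0.13599508] [0.61484063 0.00065983 0.00324022] [0.79323935 0.14270966 0.17103622]
```

View pics/s6.png

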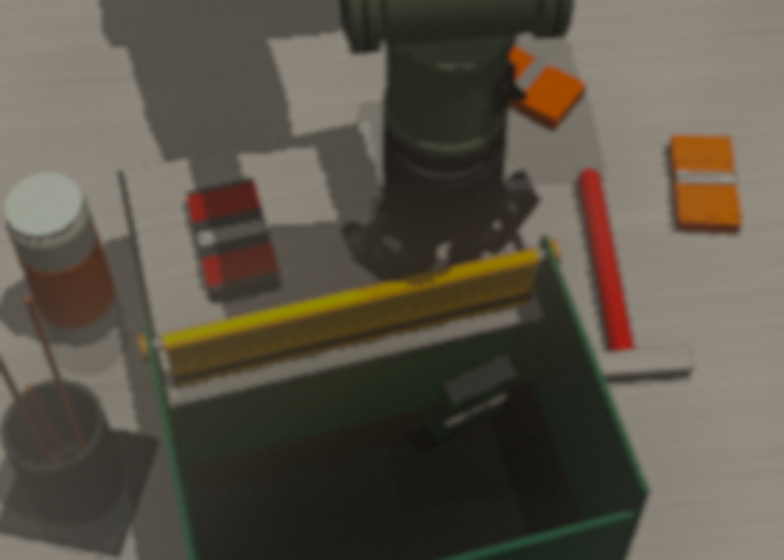

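The coupon has dropped into the bin (crop (475,395)) and the flap is shut. Retract straight back, then up.

```bash
python3 -m crank '[{"wx":0,"wy":0,"wz":0,"dx":2,"dy":0,"dz":0,"claw":0.76},{"wx":0,"wy":0,"wz":0,"dx":5,"dy":0,"dz":0,"claw":0.76},{"wx":0,"wy":0,"wz":0,"dx":8,"dy":0,"dz":-0.5,"claw":0.76},{"wx":0,"wy":0,"wz":0,"dx":11,"dy":0,"dz":-3,"claw":0.76},{"wx":0,"wy":0,"wz":0,"dx":14,"dy":0,"dz":-6,"claw":0.76},{"wx":0,"wy":0,"wz":0,"dx":17,"dy":0,"dz":-9,"claw":0.76},{"wx":0,"wy":0,"wz":0,"dx":19,"dy":0,"dz":-11,"claw":0.76},{"wx":0,"wy":0,"wz":0,"dx":20,"dy":0,"dz":-12,"claw":0.76},{"wx":0,"wy":0,"wz":0,"dx":20,"dy":0,"dz":-12,"claw":0.76},{"wx":0,"wy":0,"wz":0,"dx":20,"dy":0,"dz":-12,"claw":0.76}]'
python3 - <<'E'
from m import *
im,d,p=cam('scene');measure(im,d,p)
a=im[200:380,220:410];a=np.clip(255*(a/255.)**.55,0,255).astype(np.uint8);cv2.imwrite('pics/s7.png',cv2.resize(a[:,:,::-1],None,fx=3,fy=3))
W=pts(d,p,*np.meshgrid(np.arange(330,360,4),np.arange(255,285,4)));y=np.radians(9.65);e=W-[.6193,-.0395,0]
print(np.round(np.stack([e[:,0]*np.cos(y)+e[:,1]*np.sin(y),W[:,2]],1).reshape(8,8,2)[:,::2].tolist(),3).tolist())
f=np.load('scene0.npz');D=cv2.absdiff(f['im'],im).max(2)
for n,(u,v,r) in dict(can=(190,222,14),pot=(187,290,18),ham=(390,225,20)).items(): print(n,'mean diff',D[v-r:v+r,u-r:u+r].mean())
print(readout.state()['force'])
E
```

```text
clock: 6.08
tcp_pos: [0.3912, -0.0335, 0.2251]
ee_rot: [0.002, -0.13, 0.991, -0.0]
force: [0.2, 0.3, -0.4]
width: 0.236
rod [ 0.61985755 -0.03761989] len 0.011308732442557812 0.25970715284347534 yaw 9.5331955 top z 0.1675366916955419
g none
r world [ 0.5285 -0.125 ] box [-0.1046 -0.071 ] (0.08379780501127243, 0.05054314807057381) yaw 9.8
[[[0.012, 0.082], [0.012, 0.074], [0.011, 0.065], [0.01, 0.055]], [[0.01, 0.063], [0.011, 0.056], [0.011, 0.048], [0.01, 0.037]], [[0.011, 0.047], [0.011, 0.039], [0.012, 0.033], [0.01, 0.02]], [[0.009, 0.027], [0.01, 0.02], [0.01, 0.012], [0.01, 0.002]], [[0.01, 0.01], [0.012, 0.006], [0.015, 0.003], [0.02, 0.004]], [[0.014, 0.002], [0.02, 0.005], [0.025, 0.006], [0.029, 0.005]], [[0.025, 0.005], [0.028, 0.002], [0.04, 0.019], [0.037, 0.003]], [[0.04, 0.02], [0.043, 0.016], [0.048, 0.019], [0.045, 0.001]]]
can mean diff 1.471938775510204
pot mean diff 1.5655864197530864
ham mean diff 2.124375
[-0.25183508 -0.34311828 -0.26201645]
```

View pics/s7.png

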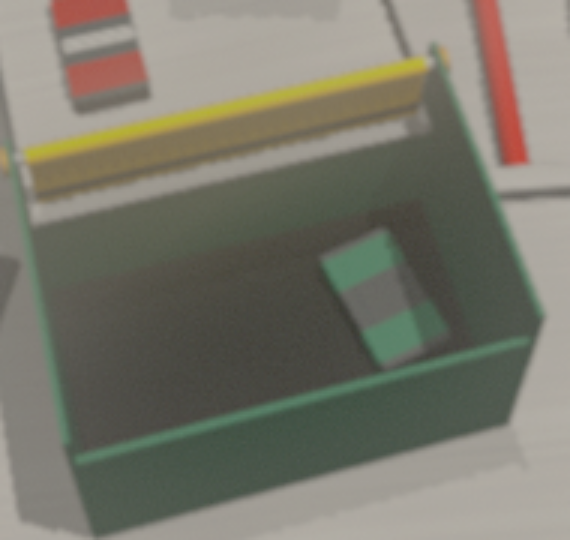

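The green coupon lies flat on the bin floor (crop (385,300), top at z ≈ 0.02 m). The flap hangs shut, and nothing else has moved.

```bash
python3 -c "
from plant import env;print(env.sign_off())"
```

```text
the job is handed in; nothing more can be done
None
```

The green coupon is in the bin and the flap is shut. I pushed it along the deck with the part-closed fingertips, under the flap and over the inner edge. I then drew the fingers straight back and up, and handed the job in at about 6 s of robot time; the system gave no verdict.

- **Green coupon:** it lies flat on the bin floor, its top at z ≈ 0.02 m. I did not measure its speed, and the one picture taken after the fingers were out shows it lying flat.
- **Flap:** it hung shut in the last two pictures. I judged this by eye and did not measure the angle.
- **Red coupon:** the scene camera placed it within 1 mm of its start.
- **Can, rod pot and hammer:** their parts of the picture are unchanged from the first one.
- **Robot:** the tool was clear of everything with about zero force, and no call-end reading of the wrist force exceeded 10 N.

The top and scene cameras disagreed by about 4 mm sideways, within what the push could tolerate. My first wrist-camera measurement failed because the rod was not in its view. One move was refused before anything moved because keys were missing, and I retyped it.

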